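# Shut and lock the laser's interface box

### The job

Close the lid of the small white interface box, then lock it with the quarter-turn fastener in the lid: press the wing head straight down against its spring and turn it a quarter turn clockwise until the cam catches and it stays there when you let go. Press only as hard as it needs: while pressing and turning, never force the cam with more than about 25 N, and leave the loose things lying around the box where they are.

Things in the scene. Friction and masses are not known exactly. Their poses are not given: they have to be found in the camera images.
- box: White painted metal box fixed to the bench, 180 (x) x 200 (y) x 70 mm tall without its lid; origin at the centre of its underside, x away from its front (the front is the -x side, roughly towards the robot), z up. The lid hinges on its far (+x) upper edge: hinge axis along the box's y at x = +90, z = 70 mm.
- lid (a joint): Lid angle in rad: 0 shut, grows as the front edge rises. The lid is an aluminium plate 184 x 204 x 6 mm (0.3 kg) on a stiff hinge: it stays at any angle where it is left, and a push of 1 to 3 N on its front edge moves it down. Shut, its top is 76 mm above the bench.
- lid_edge (a point): Middle of the lid's front edge on the top face, 180 mm from the hinge axis; x points along the lid to the hinge, z out of its top face.
- wing_grip (a point): Centre of the fastener's wing, a black upright bar 32 mm long, 10 mm thick, 24 mm tall, on a steel flange; on the lid's centre line, 145 mm from the hinge axis. x runs along the bar's length, z up along the fastener's axis; the wing's top is 12 mm above this point. Lid shut and head up, it is 115 mm above the bench and 55 mm in front of the box's centre.
- flange (a point): Centre of the top face of the steel flange (44 mm in diameter, 4 mm thick) under the wing, 12 mm below the wing's centre and, head up, 27 mm above the lid's top. It moves and turns with the wing. Fingers can straddle the wing, tips pressing on the flange.
- lid_bush (a point): Point on the lid's top face on the fastener's axis. The cam of the fastener can turn only once pressed below a receiver plate inside the box, which is set up to 6 mm higher or lower from box to box and cannot be seen: the depth must be felt. Once turned fully and let up, the head rises about 2 mm into the catch and stays.
- wing (a joint): Turn of the fastener in rad: 0 unlocked (bar along the box's x), grows clockwise seen from above, stop at 1.62. A light return spring (about 0.05 N m) turns it back to 0 when let go unless the cam has caught near 1.57. It can be caught only with the lid shut.
- stud: Sliding stem of the fastener in the lid, carrying flange, wing and cam; pushed down up to 21 mm. It sinks easily (2 to 3 N) for 1 to 13 mm, then meets a plunger spring of 3 N plus 7 N per mm. The cam comes free to turn at about 13 to 17 N of push in all; 20 N is a good push to keep while turning. Over 27 N on the cam, pressed or twisted before it is free, damages it.
- screwdriver: Bystander: screwdriver, 190 mm long, lying to the right of the box. Leave it.
- roller0_c (a point): Bystander: white plastic roller, 32 mm across, 22 mm tall, left of the box; centre. Leave it.
- roller1_c (a point): Bystander: a second such roller, left of the box; centre. Leave it.
- roller2_c (a point): Bystander: a third such roller, right of the box; centre. Leave it.
- mouse: Bystander: white computer mouse, 100 x 58 x 30 mm, left of the box; origin under its centre. Leave it.

How it is judged (in metres and radians):
On the way, in this order (a step that is already met when the one before it is completed fails the run):
1. the lid is shut, with the fastener still unlocked (value of joint lid below 0.02 rad and value of joint wing below 0.3 rad), for 0.2 s.
2. the wing has been turned a quarter turn with the lid shut (value of joint lid below 0.02 rad and value of joint wing above 1.4 rad), for 0.2 s.
At the end, for the whole second after the job is handed in: The lid is shut (within 0.02 rad) and the wing, let go, stays caught at a quarter turn (at least 1.4 rad) and is at rest (all of step 2 and velocity of joint wing between -0.1 and 0.1 rad/s); the robot touches nothing.
It fails at once if while pressing or turning (before the quarter turn is made) the cam is pressed or twisted against its receiver with more than 27 N (contact force between stud and box above 27 N and value of joint wing below 1.4 rad).
It fails at once if a loose thing beside the box is moved more than 30 mm (distance of any of roller0_c, roller1_c, roller2_c, screwdriver, mouse from where it was at the start of the episode above 0.03 m).
It also fails if it takes over 54 s, if anything falls off the work surface, if the arm or the gripper's body presses on something with over 40 N, if the wrist force passes 120 N, or if a joint passes its speed limit or range.

### The arm

A 6-joint arm with a two-finger parallel gripper is mounted at the origin on the work surface. World frame = base frame: x ahead of the robot, y to its left, z up, the work surface at z = 0. Lengths are in mm, angles in rad, forces in N, time in s.
With the tool pointing down it reaches from about 350 to 875 mm from the base axis. Payload 4.2 kg.
Tool frame: the origin (TCP) lies at the very end of the fingers, on their centre line; the grasp point (between the pads) lies 19 mm behind it; z points along the fingers, y is the direction in which the jaws open and shut (so a half turn about z gives the same grasp; the last joint's range is limited). The gripper opens to 85 mm and grips with 20 to 120 N. Pads are 22 mm wide; open, the fingers measure 114 mm over their backs; the gripper's body (76 mm by 85 mm) begins 54 mm behind the grasp point. The pads swing forward as they close: fully open they stand 13 mm farther back than shut.
Start: joints at [1.366, 0.385, 0.008, 0, -1.194, -0.259], TCP at [279.56, 558.968, 231.312] pointing down, gripper open.
Joint ranges: [-3.14, 3.14], [-1.21, 2.06], [-1.07, 1.41], [-3.16, 2.05], [-2.99, -0.16], [-3.1, 3.1]. Speed limits (rad/s): [2.79, 2.79, 3.14, 3.14, 3.14, 3.14].

### API

Orientations are given as a unit quaternion [x, y, z, w].
In Python, from bench import arm, optics, job gives the robot as it stands.
- The arm moves only by the tool send_rows, never from a script. Its argument "steps" is a list that holds one entry, the list of rows, each a list of 5 numbers: the shift along the tool's x, y, z in cm, then the turn about the tool's z in rad, then the opening, from 0 (shut) to 1 (fully open). A call has 1 to 10 rows; each row shifts and turns the pose as measured when the row begins, along the tool's axes as they then stand; what a row does not reach is not made up. A row lasts 1/12 s, in which the tool goes at most 41.7 mm and 7.16 degrees, less where a joint would pass 70% of its speed; a pose out of reach is approached as far as the arm can. A call with a gripper value outside its range is refused whole. The fingers move at their own pace and stop on an object; the grip force is fixed at half the most. Time passes only in rows, so rows that do not move let the fingers close. It gives the time, the measured TCP pose, the force and the opening at its end, in the units of the state.
- arm.read_state(): the state, without advancing time (a new reading comes with each control period).
- optics.get_image(name): name is "scene" or "top" or "wrist"; returns (picture, depth): 400x640x3 uint8, blue, green, red; 400x640 float32, mm along the optical axis (not along the pixel's ray), 0 where there is no reading.
- optics.get_calibration(name): a dict with "K" (3x3 intrinsics, pixels), "rvec" (rotation vector, rad) and "tvec" (3), from world to camera coordinates, as OpenCV has them; the wrist camera has in their place "hand_eye" (4x4, takes a point from camera to tool coordinates, whose origin is the TCP and whose axes are the flange's). Camera axes: x right, y down, z forward; pixel columns grow to the right and rows downward; lengths in mm; the calibration is good to about 2 mm. A picture is of the moment at which its call begins: read the wrist's pose just before it. get_calibration takes no time and is no camera call.
- job.job_done(): hands the job in, once; it reports no verdict.
The state is a dict: "clock": time; "joints": joint angles; "joint_vel": joint speeds; "joint_efforts": joint torques, N m; "position": TCP position; "ee_rot": TCP orientation; "contact_force": force on the tool from outside, world axes, zero at the start; "wrist_torque": the same for the moment, N m; "gripper_width": finger opening in mm.
Only numpy, scipy, OpenCV 4.12 (cv2) and the standard library are available. Lean on these libraries where they do the work, as an engineer would, in place of code of your own. Each camera call takes 0.05 s, during which the arm holds its last target. There are 200 camera calls.

## Working session

There is one attempt and no reset: what is moved stays moved. The work goes in short steps, Python scripts to look and compute and a tool call to move; the robot and the scene stay as the last step left them, time stands still between calls to the robot, and variables do not carry over. Pictures are saved under pics/ and viewed, about 8 in all and at most 12, crops included, and the job is handed in when it is done.

Besides the shell and the picture viewer there is one more tool, called as a command line: name --argument value ..., lists and objects as JSON in quotes. send_rows: Moves the arm, as the interface text tells. Its arguments: {"type":"object","properties":{"steps":{"type":"array","items":{"type":"array","items":{"type":"array","items":{"type":"number"}}}}},"required":["steps"]}

```bash
ls; mkdir -p pics
python3 - <<'E'
from bench import arm, optics
import cv2,numpy as np
s=arm.read_state(); print({k:np.round(v,3) for k,v in s.items()})
for n in("scene","top"):
    p,d=optics.get_image(n); cv2.imwrite(f"pics/{n}0.png",p); np.save(f"pics/{n}0.npy",d)
    c=optics.get_calibration(n); print(n,{k:np.round(v,4).tolist() for k,v in c.items()})
print(np.round(optics.get_calibration("wrist")["hand_eye"],3))
E
```

```text
pics
{'clock': np.float64(0.0), 'joints': array([ 1.366,  0.386,  0.007, -0.   , -1.194, -0.259]), 'joint_vel': array([-0.001, -0.001, -0.001, -0.   , -0.002,  0.   ]), 'joint_efforts': array([ 0.0000e+00, -3.9228e+01,  1.8840e+01,  4.1860e+00, -5.0000e-03,
       -0.0000e+00]), 'position': array([279.307, 558.465, 230.202]), 'ee_rot': array([ 0.973, -0.23 , -0.   ,  0.001]), 'contact_force': array([-0.112, -0.045, -0.637]), 'wrist_torque': array([-0.007,  0.012, -0.022]), 'gripper_width': np.float64(85.204)}
scene {'K': [[461.8629, 0.0, 324.7388], [0.0, 461.8629, 200.3034], [0.0, 0.0, 1.0]], 'rvec': [1.0108, 2.2802, -1.2134], 'tvec': [357.2793, -214.6016, 1414.9967]}
top {'K': [[411.441, 0.0, 321.5724], [0.0, 411.441, 198.5155], [0.0, 0.0, 1.0]], 'rvec': [2.214, -2.174, 0.0189], 'tvec': [66.5436, 602.1078, 912.4756]}
[[   0.      -0.965   -0.263   65.961]
 [   1.       0.      -0.       0.191]
 [   0.      -0.263    0.965 -143.237]
 [   0.       0.       0.       1.   ]]
```

View pics/scene0.png

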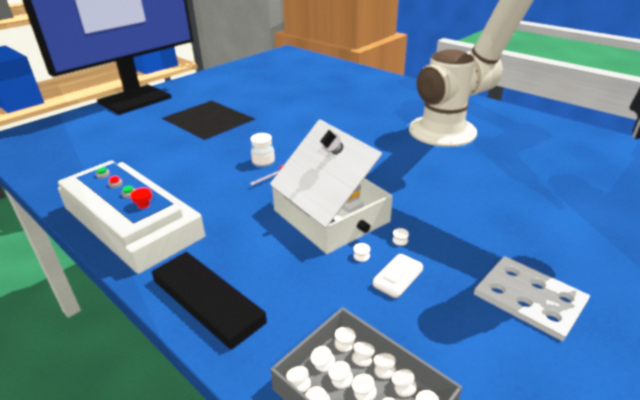

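View pics/top0.png

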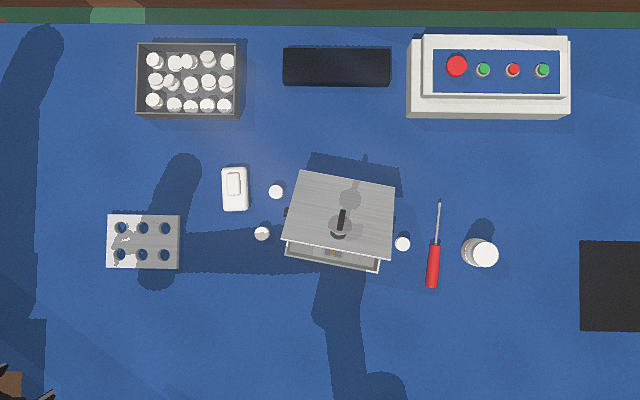

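```bash
cat > h.py <<'E'
import numpy as np,cv2
from bench import arm,optics
from scipy.spatial.transform import Rotation as R
def cam2world(n,s=None):
    c=optics.get_calibration(n); T=np.eye(4)
    if n=="wrist":
        T[:3,:3]=R.from_quat(s["ee_rot"]).as_matrix(); T[:3,3]=s["position"]
        return c["K"],T@np.array(c["hand_eye"])
    T[:3,:3]=cv2.Rodrigues(np.array(c["rvec"],float))[0]; T[:3,3]=np.ravel(c["tvec"])
    return c["K"],np.linalg.inv(T)
def cloud(n,d,s=None):
    K,T=cam2world(n,s); K=np.array(K); v,u=np.mgrid[:400,:640]
    P=np.stack([(u-K[0,2])/K[0,0]*d,(v-K[1,2])/K[1,1]*d,d],-1)
    return P@T[:3,:3].T+T[:3,3]
E
python3 - <<'E'
from h import *
np.set_printoptions(precision=1,suppress=True)
d=np.load("pics/top0.npy"); P=cloud("top",d); p=cv2.imread("pics/top0.png")
hsv=cv2.cvtColor(p,cv2.COLOR_BGR2HSV)
m=((hsv[...,1]<60)&(hsv[...,2]>100)&(d>0)); m[:165]=0;m[275:]=0;m[:,:278]=0;m[:,400:]=0
m&=P[...,2]>60
n,l,st,_=cv2.connectedComponentsWithStats(m.astype(np.uint8)); k=1+st[1:,4].argmax(); m=l==k
Q=P[m]; 
for _ in range(5):
    c=Q.mean(0); nn=np.linalg.svd(Q-c,full_matrices=False)[2][2]; r=(P[m]-c)@nn; Q=P[m][abs(r)<3]
nn*=np.sign(nn[2]); print("n",nn.round(3),"tilt",np.arccos(nn[2]),len(Q),c)
mm=(m&(abs((P-c)@nn)<4)).astype(np.uint8)
# in-plane frame
e=np.array([nn[0],nn[1],0]);e/=-np.linalg.norm(e); 
y=np.cross(nn,[1,0,0]); 
hd=-np.array([nn[0],nn[1],0]); hd/=np.linalg.norm(hd); print("horizontal toward hinge?",hd,np.arctan2(hd[1],hd[0]))
ax=np.cross(nn,hd);ax/=np.linalg.norm(ax); f=np.cross(ax,nn)
uv=np.stack([(Q-c)@f,(Q-c)@ax],1).astype(np.float32)
rc=cv2.minAreaRect(uv); print(rc)
for b in cv2.boxPoints(rc): print("corner",c+b[0]*f+b[1]*ax)
# wing: dark points above the plane
w=(hsv[...,2]<60)&(d>0); w[:200]=0;w[245:]=0;w[:,:325]=0;w[:,355:]=0
h=(P-c)@nn
print("wing h",np.percentile(h[w],[5,50,95]), "mean top",P[w&(h>35)].mean(0))
for nme,(u,v) in dict(r0=(276,191),r1=(262,233),r2=(403,243),mouse=(234,188),sd=(433,265),sdtip=(439,201)).items(): print(nme,P[v,u])
b=[(287,256),(380,271),(330,262)]
for u,v in b: print(u,v,P[v,u])
E
```

```text
n [ 0.6 -0.1  0.8] tilt 0.6882463162634412 7156 [569.1  36.8 136.8]
horizontal toward hinge? [-1.   0.2 -0. ] 2.970441053665964
((-6.7986297607421875, -0.22370147705078125), (203.86105346679688, 186.87188720703125), 89.9439926147461)
corner [662.9 124.2  73.1]
corner [520.7 149.  191.8]
corner [485.8 -51.9 191.9]
corner [628.  -76.7  73.2]
wing h [37.3 50.7 52.4] mean top [567.   34.9 203.2]
r0 [615.2 178.7  24.5]
r1 [521.5 208.   22.4]
r2 [ 505.5 -104.2   20.5]
mouse [620.  271.3  29.6]
sd [ 459.3 -168.8   27.2]
sdtip [ 600.3 -187.3    2.2]
287 256 [469.7 153.4   2.1]
380 271 [440.3 -56.8   1.2]
330 262 [465.9  56.3  67.7]
```

The lid stands open at 0.69 rad, with the box at about (548, 41) and yaw about -0.17. I'll go to a spot above the lid's front-left area with the fingers shut.

send_rows --steps '[[[0,0,0,-0.1,0],[0,0,0,-0.1,0],[0,0,0,-0.1,0],[0,0,0,0,0]]]'

```text
clock: 0.43
position: [278.8, 557.3, 227.7]
ee_rot: [0.997, -0.075, -0.001, 0.003]
contact_force: [0.5, 0.1, -0.1]
gripper_width: 38.7
```

send_rows --steps '[[[2.4,3.2,-0.2,0,0],[2.4,3.2,-0.2,0,0],[2.4,3.2,-0.2,0,0],[2.4,3.2,-0.2,0,0],[2.4,3.2,-0.2,0,0],[2.4,3.2,-0.2,0,0],[2.4,3.2,-0.2,0,0],[2.4,3.2,-0.2,0,0],[2.4,3.2,-0.2,0,0],[2.4,3.2,-0.2,0,0]]]'

```text
clock: 1.27
position: [466.1, 194.6, 245.6]
ee_rot: [0.997, -0.083, -0.003, 0.006]
contact_force: [1.1, 0.7, 0.0]
gripper_width: 0.0
```

send_rows --steps '[[[2.2,2.5,0,0,0],[2.2,2.5,0.5,0,0],[2.0,2.2,0.5,0,0],[0.5,0.7,0.5,0,0],[0,0,0.5,0,0],[0,0,0,0,0]]]'

```text
clock: 1.77
position: [523.7, 93.2, 225.5]
ee_rot: [0.995, -0.095, -0.003, 0.006]
contact_force: [-1.2, -0.2, -0.3]
gripper_width: -0.1
```

Run:
```python
from h import *
p,d=optics.get_image("scene"); cv2.imwrite("pics/s1.png",cv2.resize(p[90:270,230:430],None,fx=3,fy=3))
print(arm.read_state()["position"])
```

```text
[523.78761633  93.68810846 226.00207893]
```

View pics/s1.png

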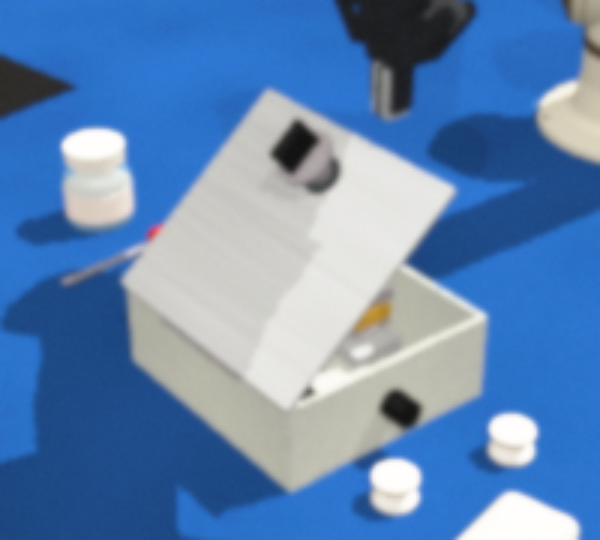

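The fingers are at crop px (390,110), hanging over the lid's front edge at about (360,140) and left of the wing at (300,150). Next I press down.

send_rows --steps '[[[0,-0.3,1.0,0,0],[0,-0.3,1.0,0,0],[0,-0.2,1.0,0,0],[0,0,1.0,0,0],[0,0,1.0,0,0],[0,0,1.0,0,0]]]'

```text
clock: 2.32
position: [524.3, 109.7, 163.8]
ee_rot: [0.996, -0.09, 0.001, 0.004]
contact_force: [-0.0, -0.3, 0.6]
gripper_width: 0.2
```

send_rows --steps '[[[-0.2,0,1.0,0,0],[-0.2,0,1.0,0,0],[-0.2,0,1.0,0,0],[-0.1,0,1.0,0,0],[-0.1,0,1.0,0,0],[0,0,0.8,0,0],[0,0,0.6,0,0]]]'

```text
clock: 2.9
position: [511.4, 119.4, 92.4]
ee_rot: [0.997, -0.083, -0.001, 0.005]
contact_force: [-0.1, -0.0, 0.3]
gripper_width: -0.0
```

Run:
```python
from h import *
p,d=optics.get_image("scene"); cv2.imwrite("pics/s2.png",cv2.resize(p[90:270,230:430],None,fx=3,fy=3))
print(arm.read_state()["position"])
```

```text
[510.65844428 119.06642009  91.27416962]
```

View pics/s2.png

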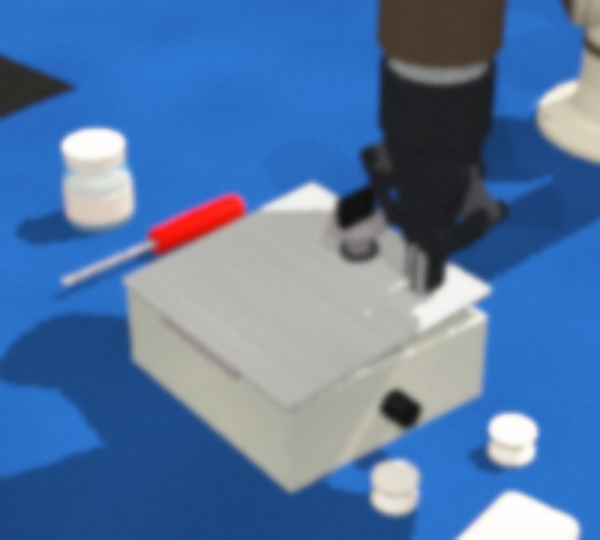

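The lid follows the fingers and is nearly shut: fingers at crop px (425,280), wing at (358,225). Pushing the rest of the way.

send_rows --steps '[[[0,0,0.6,0,0],[0,0,0.5,0,0],[0,0,0.4,0,0],[0,0,0.3,0,0]]]'

```text
clock: 3.28
position: [511.2, 120.3, 75.6]
ee_rot: [0.997, -0.082, -0.001, 0.006]
contact_force: [-16.4, 0.6, 42.6]
gripper_width: -0.4
```

send_rows --steps '[[[0,0,-1,0,0],[0,0,-2,0,0.3],[0,0,-3,0,0.7],[0,0,-3,0,1],[0,0.5,-2,0,1],[-0.3,1.5,0,0,1],[-0.3,2,0,0,1],[0,2,0,0,1],[0,0,0,0,1]]]'

```text
clock: 4.03
position: [497.0, 62.4, 193.1]
ee_rot: [0.997, -0.081, 0.002, 0.004]
contact_force: [0.3, 0.7, 0.3]
gripper_width: 85.4
```

Run:
```python
from h import *
np.set_printoptions(precision=2,suppress=True)
s=arm.read_state(); p,d=optics.get_image("wrist"); cv2.imwrite("pics/w1.png",p); np.save("pics/w1.npy",d)
print(s["position"],s["ee_rot"],s["contact_force"])
P=cloud("wrist",d,s)
z=P[...,2]; ok=(d>0)&(abs(P[...,0]-494)<45)&(abs(P[...,1]-50)<45)
for lo,hi in((119,135),(96,112),(70,82)):
    m=(ok&(z>lo)&(z<hi)).astype(np.uint8); Q=P[m>0]
    if len(Q)>20:
        r=cv2.minAreaRect(Q[:,:2].astype(np.float32)); print(lo,len(Q),np.median(Q[:,2]),Q.mean(0),r)
K,T=cam2world("top"); p,d=optics.get_image("top"); P=cloud("top",d)
print("top cam lid z left front/ right front/ mid", [P[v,u] for u,v in((300,235),(375,245),(350,200))])
```

```text
[497.    62.37 193.06] [ 1.   -0.08  0.    0.  ] [0.28 0.71 0.28]
119 689 127.27346002972652 [498.98  49.02 126.94] ((497.9838562011719, 48.87849426269531), (10.148614883422852, 31.67876625061035), 79.88336944580078)
96 1856 103.57636218361245 [500.05  49.17 103.65] ((498.5232238769531, 48.874916076660156), (43.53472137451172, 42.124149322509766), 82.16096496582031)
70 7333 76.54526014737729 [505.26  48.39  76.55] ((496.61224365234375, 50.01371765136719), (89.98431396484375, 84.75253295898438), 89.97260284423828)
top cam lid z left front/ right front/ mid [array([521.66, 119.76,  76.83]), array([503.9 , -36.48,  75.2 ]), array([596.42,  16.97,  76.91])]
```

View pics/w1.png

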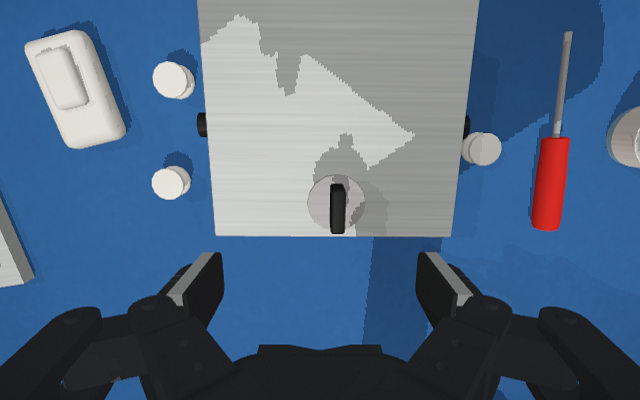

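The wing lies at px (338,208), at world (498, 48.9) with its top at z 127 and the flange at z 103.5. The lid is shut with its top at z 76.5. Now I'll align over the wing and descend.

send_rows --steps '[[[0.3,1.3,0,0.015,0.6],[0,0,1.5,0,0.5],[0,0,1.5,0,0.5],[0,0,1.5,0,0.5],[0,0,0.5,0,0.5],[0,0,0,0,0.5]]]'

```text
clock: 4.63
position: [500.9, 52.3, 139.7]
ee_rot: [0.996, -0.088, 0.004, 0.003]
contact_force: [-0.9, 0.3, -0.1]
gripper_width: 42.7
```

send_rows --steps '[[[-0.2,0.4,0.4,0,0.5],[0,0,1.0,0,0.5],[0,0,1.0,0,0.5],[0,0,0.5,0,0.5],[0,0,0,0,0.5]]]'

```text
clock: 5.05
position: [500.0, 49.7, 111.1]
ee_rot: [0.996, -0.086, 0.006, 0.003]
contact_force: [0.2, 0.7, -0.3]
gripper_width: 42.9
```

send_rows --steps '[[[-0.2,0.1,0.4,0,0.4],[0,0,0,0,0.25],[0,0,-0.05,0,0.15],[0,0,-0.05,0,0.05],[0,0,-0.05,0,0.0],[0,0,-0.05,0,0.0]]]'

```text
clock: 5.55
position: [498.3, 49.0, 109.5]
ee_rot: [0.996, -0.086, 0.007, 0.002]
contact_force: [2.6, -1.7, -7.1]
gripper_width: 8.7
```

send_rows --steps '[[[0,0,0.1,0,0],[0,0,0.1,0,0],[0,0,0.1,0,0]]]'

```text
clock: 5.8
position: [498.4, 49.0, 107.5]
ee_rot: [0.996, -0.086, 0.007, 0.002]
contact_force: [-0.8, -1.0, 0.5]
gripper_width: 8.5
```

send_rows --steps '[[[0,0,0.1,0,0],[0,0,0.1,0,0]]]'

```text
clock: 5.97
position: [498.4, 49.0, 106.1]
ee_rot: [0.996, -0.086, 0.007, 0.002]
contact_force: [-1.6, -0.6, 2.3]
gripper_width: 8.6
```

send_rows --steps '[[[0,0,0.1,0,0],[0,0,0.1,0,0]]]'

```text
clock: 6.13
position: [498.4, 49.0, 104.4]
ee_rot: [0.996, -0.086, 0.007, 0.002]
contact_force: [-0.9, -0.4, 2.8]
gripper_width: 8.8
```

send_rows --steps '[[[0,0,0.1,0,0],[0,0,0.1,0,0]]]'

```text
clock: 6.3
position: [498.5, 49.0, 103.2]
ee_rot: [0.996, -0.086, 0.007, 0.002]
contact_force: [-4.3, -0.0, 9.3]
gripper_width: 8.7
```

send_rows --steps '[[[0,0,0.1,0,0]]]'

```text
clock: 6.38
position: [498.5, 49.0, 103.1]
ee_rot: [0.996, -0.086, 0.007, 0.003]
contact_force: [-4.5, 0.1, 9.0]
gripper_width: 8.4
```

send_rows --steps '[[[0,0,0.15,0,0],[0,0,0.15,0,0]]]'

```text
clock: 6.55
position: [498.6, 49.0, 102.7]
ee_rot: [0.996, -0.085, 0.007, 0.003]
contact_force: [-5.5, 0.8, 12.6]
gripper_width: 8.4
```

send_rows --steps '[[[0,0,0.2,0,0],[0,0,0.2,0,0]]]'

```text
clock: 6.72
position: [498.6, 49.0, 102.2]
ee_rot: [0.996, -0.084, 0.008, 0.003]
contact_force: [-6.9, 0.4, 15.9]
gripper_width: 8.4
```

send_rows --steps '[[[0,0,0.23,0,0],[0,0,0.23,0,0]]]'

```text
clock: 6.88
position: [498.6, 49.1, 101.9]
ee_rot: [0.996, -0.084, 0.008, 0.004]
contact_force: [-7.5, 0.7, 17.9]
gripper_width: 8.5
```

send_rows --steps '[[[-0.03,0,0.25,0.0,0],[-0.03,0,0.25,0.06,0]]]'

```text
clock: 7.05
position: [498.5, 49.1, 101.8]
ee_rot: [0.994, -0.113, 0.009, 0.004]
contact_force: [-6.3, -0.6, 18.0]
gripper_width: 8.7
```

```bash
python3 -c "
from bench import arm
s=arm.read_state();print(s['contact_force'],s['wrist_torque'],s['position'],s['ee_rot'],s['joints'])"
```

```text
[-6.27051074 -0.58530609 18.01969373] [ 5.58539150e-02  2.17875337e+00 -1.34856125e-03] [498.5437592   49.06015854 101.81511619] [ 0.99354196 -0.11302173  0.00918518  0.0040126 ] [ 0.43296326  0.30992498 -0.48736265  0.0237539  -0.76212     0.89420419]
```

send_rows --steps '[[[0,0,0.25,0.1,0],[0,0,0.25,0.1,0]]]'

```text
clock: 7.22
position: [498.6, 48.9, 101.8]
ee_rot: [0.977, -0.214, 0.01, 0.004]
contact_force: [-7.7, 1.4, 18.5]
gripper_width: 8.6
```

```bash
python3 -c "
from bench import arm
s=arm.read_state();print(s['contact_force'],s['wrist_torque'],s['position'],s['joints'][5])"
```

```text
[-7.68567204  1.4461443  18.51037831] [0.40663748 2.51351538 0.01766248] [498.56531574  48.92387162 101.76925349] 0.6860246272024059
```

send_rows --steps '[[[0,0,0.25,0.1,0],[0,0,0.25,0.1,0],[0,0,0.25,0.1,0]]]'

```text
clock: 7.47
position: [498.5, 48.8, 101.8]
ee_rot: [0.932, -0.363, 0.012, 0.003]
contact_force: [-8.2, 1.6, 18.6]
gripper_width: 8.6
```

send_rows --steps '[[[0,0,0.25,0.1,0],[0,0,0.25,0.1,0],[0,0,0.25,0.1,0],[0,0,0.25,0.1,0]]]'

```text
clock: 7.8
position: [498.3, 48.7, 101.7]
ee_rot: [0.837, -0.547, 0.013, 0.001]
contact_force: [-7.1, 0.8, 18.5]
gripper_width: 8.4
```

send_rows --steps '[[[0,0,0.25,0.1,0],[0,0,0.25,0.1,0],[0,0,0.25,0.1,0],[0,0,0.25,0.1,0]]]'

```text
clock: 8.13
position: [498.1, 48.7, 101.7]
ee_rot: [-0.706, 0.708, -0.015, 0.001]
contact_force: [-8.0, 1.5, 18.3]
gripper_width: 8.5
```

```bash
python3 -c "
from bench import arm
import numpy as np
s=arm.read_state();q=s['ee_rot'];print(s['contact_force'],s['wrist_torque'],s['position'],2*np.arctan(q[1]/q[0]))"
```

```text
[-7.97029012  1.46204745 18.32756412] [0.39970696 2.65201139 0.09980153] [498.12706029  48.66173292 101.73288539] -1.5725852431488196
```

send_rows --steps '[[[0,0,0.25,0.1,0],[0,0,0.25,0.09,0],[0,0,0.25,0.01,0]]]'

```text
clock: 8.38
position: [498.0, 48.7, 101.7]
ee_rot: [-0.629, 0.778, -0.016, 0.002]
contact_force: [-7.5, 0.8, 19.1]
gripper_width: 8.4
```

```bash
python3 -c "
from bench import arm
import numpy as np
s=arm.read_state();q=s['ee_rot'];print(s['contact_force'],s['wrist_torque'],s['position'],2*np.arctan(q[1]/q[0]))"
```

```text
[-7.51327656  0.8267298  19.12310006] [0.43851149 2.68138174 0.06494635] [497.9897748   48.69514651 101.73066729] -1.7816761713899896
```

That is about 1.6 rad of turn. I'll ease off so the head rises into the catch before I let go.

send_rows --steps '[[[0,0,0.1,0,0],[0,0,-0.05,0,0],[0,0,-0.1,0,0],[0,0,-0.1,0,0]]]'

```text
clock: 8.72
position: [497.5, 48.8, 103.9]
ee_rot: [-0.629, 0.777, -0.016, 0.003]
contact_force: [3.5, -0.4, -7.7]
gripper_width: 8.6
```

send_rows --steps '[[[0,0,-0.02,0,0.1],[0,0,-0.05,0,0.3],[0,0,-0.05,0,0.5],[0,0,-0.05,0,0.5],[0,0,-0.05,0,0.5]]]'

```text
clock: 9.13
position: [498.5, 49.2, 106.1]
ee_rot: [-0.629, 0.777, -0.016, 0.003]
contact_force: [0.3, -0.8, -0.4]
gripper_width: 42.6
```

send_rows --steps '[[[0,0,-1,0,0.5],[0,0,-2,0,0.5],[0,0,-3,0,0.5],[0,0,-3,0,0.5],[0,0,-2,0,0.6],[0,0,0,0,0.6],[0,0,0,0,0.6]]]'

```text
clock: 9.72
position: [495.0, 51.6, 221.5]
ee_rot: [-0.629, 0.777, -0.016, 0.002]
contact_force: [-0.6, -0.1, -0.9]
gripper_width: 51.5
```

Run:
```python
from h import *
np.set_printoptions(precision=2,suppress=True)
s=arm.read_state(); p,d=optics.get_image("wrist"); cv2.imwrite("pics/w2.png",p)
print(s["position"],s["contact_force"])
P=cloud("wrist",d,s); z=P[...,2]; ok=(d>0)&(abs(P[...,0]-498)<40)&(abs(P[...,1]-49)<40)
for lo,hi in((112,130),(90,103),(70,82)):
    Q=P[ok&(z>lo)&(z<hi)]
    if len(Q)>20: print(lo,len(Q),np.median(Q[:,2]),cv2.minAreaRect(Q[:,:2].astype(np.float32)))
t,_=optics.get_image("top"); o=cv2.imread("pics/top0.png")
cv2.imwrite("pics/t2.png",np.hstack([o[150:310,210:460],t[150:310,210:460]]))
```

```text
[495.02  51.63 221.49] [-0.6  -0.09 -0.9 ]
112 535 122.26149942910732 ((497.2697448730469, 48.72332000732422), (31.881820678710938, 10.069371223449707), 87.48082733154297)
90 1426 98.6572213191508 ((497.2471923828125, 48.38892364501953), (42.73594284057617, 41.91392135620117), 79.1922836303711)
70 5162 76.55825034301145 ((498.0097351074219, 48.990291595458984), (79.9891128540039, 79.95489501953125), 89.97628784179688)
```

View pics/w2.png

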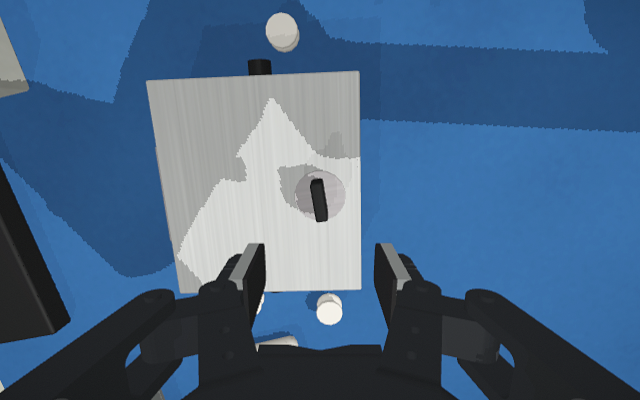

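View pics/t2.png

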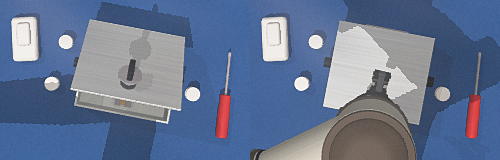

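The wing is held down about 5 mm with the lid shut, and the bystanders are where they were. The measured turn is about 82°, a bit short of the quarter turn, so I'll measure the angle more precisely and check whether it drifts.

```bash
cat >> h.py <<'E'
def wing(lo):
    s=arm.read_state(); p,d=optics.get_image("wrist"); P=cloud("wrist",d,s); z=P[...,2]
    ok=(d>0)&(abs(P[...,0]-498)<25)&(abs(P[...,1]-49)<25)&(z>lo)&(z<lo+12)
    Q=P[ok][:,:2]; w=np.linalg.svd(Q-Q.mean(0),full_matrices=False)[2][0]
    K,T=cam2world("wrist",s); r=cv2.minAreaRect(Q.astype(np.float32))
    # lid edges, for the box's own direction
    L=P[(d>0)&(z>72)&(z<81)][:,:2].astype(np.float32); rl=cv2.minAreaRect(L)
    return s["clock"],np.degrees(np.arctan2(w[1],w[0]))%180,r,rl,P[ok][:,2].mean()
E
python3 - <<'E'
from h import *
for i in range(3): print(wing(118))
E
```

```text
(9.8167, np.float64(87.18676865598081), ((497.2137145996094, 48.6846923828125), (31.755929946899414, 10.036863327026367), 87.41973114013672), ((552.614013671875, 39.210289001464844), (204.0870819091797, 186.52952575683594), 80.14366149902344), np.float64(122.32117006540749))
(9.8667, np.float64(87.1001656264395), ((497.2063903808594, 48.65330123901367), (31.86789894104004, 10.031585693359375), 86.79541778564453), ((552.71923828125, 39.153892517089844), (203.8997039794922, 186.7141876220703), 80.20793151855469), np.float64(122.34624665245079))
(9.9167, np.float64(87.46265645101414), ((497.2350158691406, 48.80732727050781), (31.718557357788086, 10.120514869689941), 87.61651611328125), ((552.8008422851562, 39.17597961425781), (204.06027221679688, 186.8238067626953), 80.20965576171875), np.float64(122.27953421762479))
```

The wing is steady at about 83° (1.45 rad) relative to the lid, and the head is held down. That is above the 1.4 rad limit and not drifting, so I'm handing in.

```bash
python3 -c "
from bench import job
print(job.job_done())"
```

```text
the job is handed in; nothing more can be done
None
```

I shut the lid with closed fingers, then gripped the wing and pressed it down to about 18–19 N. I turned it about 1.6 rad clockwise, eased off so it rose 2.2 mm into the catch, let go and retreated. The job was handed in at about 10 s on the robot's clock.

**Last checks**
- **Lid:** it is shut, with its top measured at z = 76.5 mm.
- **Wing:** three pictures after release showed it at rest, about 83° (1.45 rad) from unlocked, with its head held about 5 mm below its starting height.
- **Robot:** it is clear of everything, with the tool 220 mm up and no contact force.
- **Loose things:** the rollers, mouse and screwdriver look unmoved in the top view. I compared them by eye only.

**What did not fully agree**
- **Wing angle:** it settled about 7° short of a full quarter turn after I let go. That is above the 1.4 rad limit, but only by about 0.05 rad.
- **Forces:** my last push on the lid peaked at about 43 N vertically at the fingertips, before the fastener was touched. While turning, a sideways force of about 8 N went with the press, about 20 N in all.

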